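# Set up a rotor stack on the kinematic gauge base

## Task

Set up the rotor stack for gauging. Carry the arbor plate (the arbor is its handle) to the gauge base and seat its three ball feet in the cone, groove and flat, red dot to red dot; then thread down the arbor first the brass spacer ring, next every rotor disc that is in the tray (only the hub can be gripped: lift straight up; discs in any order, hub up), and last the dark knurled stack weight, each fully home on what lies below it. Leave the plate seated and the other things on the bench where they are.

Things in the scene. Friction and masses are not known exactly. Their poses are not given: they have to be found in the camera images.
- gauge_base: Fixed round grey base, 152 mm across, 12 mm thick, in a new place and yaw each run. Origin at the centre of its underside, z up. Three bright steel seats on its top on a 46 mm radius: the cone (33 mm round cup, red dot outside it) at its own -x side (180 deg), the V groove at 40 deg, running towards the cone, and the flat pad at -60 deg.
- seat_cone (a point): The point, 26 mm above the bench, where the centre of the plate's cone ball lies when seated; axes as the base. Cup and groove reach 28 mm above the bench; their flanks slope 50 deg, their mouths are 24 mm wide: a ball within 5 mm of its place slides home by the plate's own weight.
- seat_groove (a point): The same for the groove ball, over the middle of the groove.
- seat_flat (a point): The same for the flat ball; the flat pad itself is 8 mm lower.
- arbor_grip (a point): Point to grip: on the arbor's axis, 42 mm over the plate's top. The loose arbor plate (0.45 kg): aluminium disc 124 mm across, 8 mm thick, on three 16 mm steel balls; in its centre a round steel arbor, 16 mm diameter, 67 mm tall, tapered nose over its last 8 mm. Plate top 28 mm above the bench, 46 mm when seated on the base. Axes: z up, -x towards the cone ball.
- arbor_foot (a point): Point on the axis of the arbor at the top face of the arbor plate, where the lowest ring comes to rest; axes as the plate.
- ball_cone (a point): Centre of the plate's cone ball, at the plate's -x side; a red dot on the plate's top lies just inside it. The three balls lie at 46 mm radius at 180, 40 and -60 deg in the plate's axes, like the seats in the base's, so the plate fits one way only: the base's yaw, within about 0.08 rad.
- ball_groove (a point): Centre of the plate's groove ball.
- ball_flat (a point): Centre of the plate's flat ball.
- spacer_mid (a point): Centre (half-way up) of the loose brass spacer ring: 36 mm outside, 19 mm bore, 10 mm thick, 70 g, lying flat on the bench. Grip it across its outside. Home when it lies on the plate, centre 5 mm over arbor_foot.
- rotor_tray: Fixed blue tray, 148 mm square and 16 mm thick, in a different place and yaw each time; origin at the centre of its underside. Four round pockets, 56 mm across and 5 mm deep, at (+-32, +-32) mm along its own x and y; a rotor disc in it is flush with the tray top, with 1 mm play all round.
- rotor_0_mid (a point): Centre (half-way up) of a loose rotor disc, that of the tray's -x -y pocket; None if absent (2 or 3 of 4 are there). Dark, 54 mm across, 5 mm thick, bright magnets, on top a hub 26 mm across, 9 mm tall (14 mm in all); 19 mm bore, 80 g. In its pocket only the hub stands above the tray. On the arbor centres lie 17, 31, 45 mm over arbor_foot (1st, 2nd, 3rd).
- rotor_1_mid (a point): Centre (half-way up) of a loose rotor disc, that of the tray's -x +y pocket; None if absent (2 or 3 of 4 are there). Same as rotor_0.
- rotor_2_mid (a point): Centre (half-way up) of a loose rotor disc, that of the tray's +x -y pocket; None if absent (2 or 3 of 4 are there). Same as rotor_0.
- rotor_3_mid (a point): Centre (half-way up) of a loose rotor disc, that of the tray's +x +y pocket; None if absent (2 or 3 of 4 are there). Same as rotor_0.
- weight_mid (a point): Centre (half-way up) of the loose stack weight: a dark steel collar with a knurled rim, 42 mm outside, 19 mm bore, 14 mm tall, 0.12 kg, lying flat on the bench. Home when it rests on the topmost hub: centre 45 mm over arbor_foot with two rotor discs, 59 mm with three.
- motor_tester: Bystander: dark hand-held tester with a screen, 52x109x22 mm, at the front edge on the right; leave it alone.
- stator_b: Bystander: wound stator, black, 49 mm across and 43 mm tall, at the front edge on the left; leave it alone.
- end_cap_round: Bystander: grey round end cap with three ears, 58x56x16 mm, at the front edge; leave it alone.
- screwdriver: Bystander: yellow screwdriver, 20x120x20 mm, lying at the front edge; leave it alone.
- driver_board: Bystander: green circuit board with tall parts, 74x62x31 mm, behind the tray; leave it alone.
Things that resemble listed ones, but are neither listed nor needed, are in the scene too. Leave any brown look-alike of the part that bears weight_mid alone.

How it is judged:
By the outcome, as a careful person would: the job done as asked, in the order asked, and still so for the second after the job is handed in, with the robot touching nothing.
Of rotor_0, rotor_1, rotor_2, rotor_3 only 2 to 3 are there at a start; the rules pass over those that are not, and their reading is None.
At some moment in a run one of spacer_ring, stack_weight may be knocked a few centimetres aside while the robot is not near it.
It also fails if it takes over 210 s, if anything falls off the work surface, if the arm or the gripper's body presses on something with over 40 N, if the wrist force passes 120 N, or if a joint passes its speed limit or range.

## Robot

A 7-joint arm with a two-finger parallel gripper is mounted at the origin on a cart in front of the work surface, level with it; the furniture and walls round the work are solid. World frame = base frame: x ahead of the robot, y to its left, z up, the work surface at z = 0. Lengths are in m, angles in rad, forces in N, time in s.
With the tool pointing down it reaches from about 0.4 to 0.875 m from the base axis. Payload 19.3 kg.
Tool frame: the origin (TCP) lies where the fingers leave the gripper's body, on its centre line; the fingertips stand bot.tip_reach ahead of it and the grasp point (between the pads) lies 54 mm ahead of it (bot.tip_reach is the distance from the TCP to the fingertips, in m); z points along the fingers, y is the line along which they close (so a half turn about z gives the same grasp; the last joint's range is limited). The gripper opens to 85 mm and grips with 20 to 120 N. Pads are 22 mm wide; open, the fingers measure 114 mm over their backs; the gripper's body (76 mm by 85 mm) begins 54 mm behind the grasp point. The pads swing forward as they close: fully open they stand 13 mm farther back than shut.
Start: joints at [-1.385, 0.521, -0.036, 1.599, 0.021, 1.021, -0.113], TCP at [0.158, 0.605, 0.304] pointing down, gripper open.
Joint ranges: [-2.91, 2.91], [-0.3, 2.13], [-1.5, 1.42], [0.17, 2.43], [-1.26, 4.41], [0.16, 1.93], [-2.52, 2.52]. Speed limits (rad/s): [1.89, 1.89, 2.39, 2.39, 3.01, 3.01, 3.01].

## Interface

Orientations are given as [roll, pitch, yaw] about the fixed x, y, z axes, in that order (R = Rz(yaw) Ry(pitch) Rx(roll)).
In Python, from workcell import bot gives the robot as it stands. The module is installed in compiled form; this text tells all that it offers.
- The arm moves only by the shell command python3 -m jog 'ROWS' [FORCE]. ROWS is JSON, a list that holds one entry, the list of rows, each a list of 7 numbers: the shift along the tool's x, y, z in mm, then the turn, a rotation vector about the tool's x, y, z in rad, then the opening, from 0 (shut) to 1 (fully open). In form: [[[tx, ty, tz, wx, wy, wz, fingers], ...]]. A call has 1 to 5 rows; each row shifts and turns the commanded pose from where the row before left it, along the tool's axes as they then stand; what a row does not reach is not made up. A row lasts 1/10 s, in which the tool goes at most 50 mm and 8.59 degrees, less where a joint would pass 70% of its speed; a pose out of reach is approached as far as the arm can. A call is refused whole if a number of a shift passes 50 or a number of a turn 0.15, either way. A call with a gripper value outside its range is refused whole. The fingers move at their own pace and stop on an object; FORCE is the grip in N (left out, the last holds). Time passes only in rows, so rows that do not move let the fingers close. It gives the time, the measured TCP pose, the force, the opening and the grip force at its end, in the units of the state.
- bot.observe(): the state, without advancing time (a new reading comes with each control period).
- bot.grab_frame(name): name is "scene" or "top"; returns a dict with "img" (384x512x3 uint8, red, green, blue), "intrinsics" (3x3 intrinsics, pixels), "k1" (the pictures are not rectified: a ray, as slopes to the right and down, at radius r is drawn at 1 + k1 r^2 times it, then the intrinsics apply), "R" (3x3) and "t" (3): a world point X has camera coordinates R X + t. Camera axes: x right, y down, z forward; pixel columns grow to the right and rows downward; lengths in m; the calibration is good to about 2 mm. A picture is of the moment at which its call begins. There is no depth.
- bot.job_done(): hands the job in; it is judged then, once.
Trained networks look in a picture, given as the dict that the camera call returned (one of the last four; its "shot" number tells which), for a name from the list of things; names that differ only in an ending like _2 or _b are one class to them, and where a whole thing is asked for, a point or a joint stands for the part that bears it (a point fixed in the world has none). Each returns a list of dicts, best first, with "conf" (0 to 1); they miss things now and then, are a little off and sometimes report something else, mostly with a low value. They report only what shows in the picture. A call takes as long as a camera call. They do not tell look-alikes from the thing itself.
- bot.trace(query, picture): "region" (384x512 bool, what is visible of it).
- bot.spot_point(query, picture): "xyz" ([x, y, z] in m, in world coordinates, good to about 4 mm: a listed point, or the origin of a listed thing).
The state is a dict: "clock": time; "qpos": joint angles; "qd": joint speeds; "joint_efforts": joint torques, N m; "position": TCP position; "tool_rot": TCP orientation; "force": force on the tool from outside, world axes, zero at the start; "moment": the same for the moment, N m; "grip_width": finger opening in m; "finger_force": force on a finger pad.
Only numpy, scipy, OpenCV 4.12 (cv2) and the standard library are available. Lean on these libraries where they do the work, as an engineer would, in place of code of your own. Each camera call takes 0.05 s, during which the arm holds its last target. There are 200 camera calls.

## Working session

There is one attempt and no reset: what is moved stays moved. The work goes in short steps, Python scripts to look and compute and a shell command to move; the robot and the scene stay as the last step left them, time stands still between calls to the robot, and variables do not carry over. Pictures are saved under pics/ and viewed, at most 14 in all, crops included, and the job is handed in when it is done.

```bash
mkdir -p pics
cat > h.py <<'E'
import numpy as np, cv2
from workcell import bot
def snap(name, fn=None, crop=None, scale=1):
    f=bot.grab_frame(name)
    if fn:
        im=f["img"][...,::-1]
        if crop: im=im[crop[1]:crop[3],crop[0]:crop[2]]
        if scale!=1: im=cv2.resize(im,None,fx=scale,fy=scale,interpolation=cv2.INTER_CUBIC)
        cv2.imwrite("pics/"+fn,im)
    return f
def proj(f,X):
    c=f["R"]@np.array(X,float)+f["t"]; u=c[:2]/c[2]; u=u*(1+f["k1"]*(u@u))
    K=np.array(f["intrinsics"]); return K[:2,:2]@u+K[:2,2]
def unproj(f,px,z):
    K=np.array(f["intrinsics"]); d=np.linalg.solve(K[:2,:2],np.array(px,float)-K[:2,2]); u=d.copy()
    for _ in range(20): u=d/(1+f["k1"]*(u@u))
    R=np.array(f["R"]); r=R.T@np.array([u[0],u[1],1]); c=-R.T@np.array(f["t"])
    return c+r*(z-c[2])/r[2]
E
python3 - <<'E'
from h import *
s=bot.observe(); print(s, bot.tip_reach)
for n in("top","scene"):
    f=snap(n,n+"0.png",None,1.5)
    print(n,np.round(f["R"],3).tolist(),f["t"],f["intrinsics"],f["k1"])
    for q in "gauge_base seat_cone seat_groove seat_flat arbor_grip arbor_foot ball_cone ball_groove ball_flat spacer_mid rotor_tray rotor_0_mid rotor_1_mid rotor_2_mid rotor_3_mid weight_mid".split():
        print(q,[(np.round(d["xyz"],3).tolist(),round(d["conf"],2),np.round(proj(f,d["xyz"])).tolist()) for d in bot.spot_point(q,f)[:3]])
E
```

```text
{'clock': 0.0, 'qpos': array([-1.38522932,  0.52203085, -0.03630459,  1.59997731,  0.02118335,
        1.02106136, -0.11276142]), 'qd': array([ 0.00087261,  0.00141581, -0.00097753,  0.00085383,  0.00140955,
        0.00042702,  0.00130325]), 'joint_efforts': array([ 9.33362708e-05, -9.27099538e+01,  1.98028497e+00, -3.69929373e+01,
        1.78745360e-02,  8.05174961e-03,  6.33253705e-06]), 'position': array([0.15809478, 0.60443263, 0.30332642]), 'tool_rot': array([-3.14050255e+00,  7.29338464e-05,  2.88582525e+00]), 'force': array([0.34881294, 0.75417328, 0.28875781]), 'moment': array([-0.01051978, -0.00828442,  0.02921033]), 'finger_force': 0.0, 'grip_width': 0.08576350237554599} 0.0726
top [[0.001, -1.0, 0.019], [-0.997, -0.003, -0.081], [0.081, -0.019, -0.997]] [-0.03516632  0.51343369  0.99080872] [[350.45867237   0.         252.32605417]
 [  0.         350.45867237 193.67858841]
 [  0.           0.           1.        ]] 0.007633659261301699
gauge_base []
seat_cone [([0.56, 0.053, 0.025], 0.68, [222.0, 177.0]), ([0.374, 0.027, -0.001], 0.25, [231.0, 242.0])]
seat_groove [([0.6
[... 1789 characters left out ...]
5], 0.59, [169.0, 253.0])]
ball_groove [([0.61, 0.249, 0.007], 0.74, [159.0, 231.0])]
ball_flat [([0.565, 0.199, 0.007], 0.91, [185.0, 234.0])]
spacer_mid [([0.379, 0.031, -0.0], 0.64, [280.0, 251.0]), ([0.468, -0.099, 0.003], 0.43, [298.0, 213.0])]
rotor_tray [([0.547, -0.295, -0.003], 0.75, [328.0, 181.0]), ([0.38, -0.288, 0.002], 0.68, [368.0, 206.0])]
rotor_0_mid [([0.51, -0.32, 0.024], 0.47, [344.0, 176.0])]
rotor_1_mid [([0.469, -0.096, 0.004], 0.29, [296.0, 213.0])]
rotor_2_mid [([0.378, 0.028, -0.0], 0.16, [282.0, 251.0])]
rotor_3_mid [([0.583, -0.27, 0.017], 0.67, [315.0, 173.0])]
weight_mid [([0.426, 0.302, 0.007], 0.69, [171.0, 285.0]), ([0.46, 0.13, 0.006], 0.65, [229.0, 247.0])]
```

View pics/top0.png

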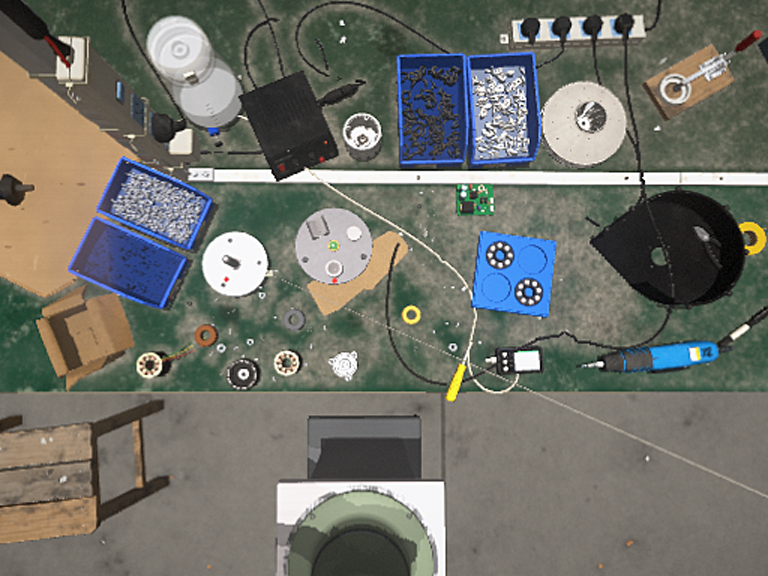

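View pics/scene0.png

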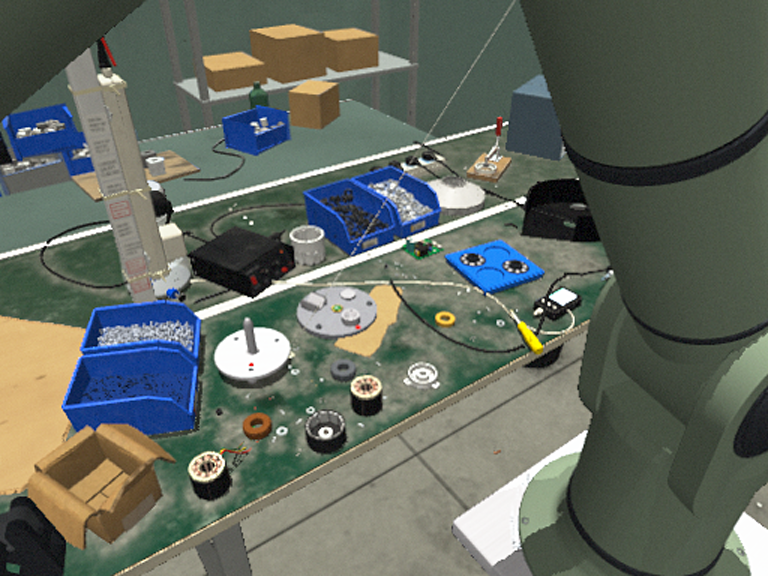

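The top view (1.5x scale) shows:
- the plate at (236,263), with its red dot lower left
- the base at (333,246), with its red dot at the bottom
- the brass ring at (411,314)
- the grey weight at (293,319), with the brown look-alike at (205,335)
- the tray, with two rotors at (500,255) and (528,292)

Next I'll refine the positions with circle fits.

```bash
cat >> h.py <<'E'
def circ(f,q,z,near):
    best=None
    for d in bot.trace(q,f):
        m=d["region"].astype(np.uint8)
        if m.sum()<20: continue
        c=max(cv2.findContours(m,cv2.RETR_EXTERNAL,cv2.CHAIN_APPROX_NONE)[0],key=cv2.contourArea)[:,0]
        P=np.array([unproj(f,p,z)[:2] for p in c])
        A=np.c_[2*P,np.ones(len(P))]; s=np.linalg.lstsq(A,(P**2).sum(1),rcond=None)[0]
        r=np.sqrt(s[2]+s[:2]@s[:2]); e=np.hypot(*(s[:2]-near))
        if best is None or e<best[0]: best=(e,np.round(s[:2],4).tolist(),round(float(r),4),round(d["conf"],2))
    return best and best[1:]
def fit3(P):
    """centre,yaw from cone,groove,flat xy"""
    a=np.radians([180,40,-60]); M=.046*np.exp(1j*a); Z=np.array([complex(*p[:2]) for p in P])
    m=M-M.mean(); k=(np.conj(m)*(Z-Z.mean())).sum(); y=np.angle(k)
    c=Z.mean()-np.exp(1j*y)*M.mean(); return c.real,c.imag,y,np.abs(Z-c-np.exp(1j*y)*M).max()
def to(x,y,z,yaw=None):
    """remaining shift in tool axes (mm) and turn wz"""
    from scipy.spatial.transform import Rotation as Ro
    s=bot.observe(); R=Ro.from_euler("xyz",s["tool_rot"])
    d=R.inv().apply(np.array([x,y,z])-s["position"])*1000
    T=R if yaw is None else Ro.from_euler("xyz",[np.pi,0,yaw])
    print("t",s["clock"],"pos",s["position"].round(4),"rot",s["tool_rot"].round(3),"F",s["force"].round(1),"w",s["grip_width"].round(4),"shift",d.round(1),"turn",(R.inv()*T).as_rotvec().round(3))
E
python3 - <<'E'
from h import *
for n in("top","scene"):
    f=snap(n)
    for q,z,near in[("arbor_foot",.028,(.567,.242)),("gauge_base",.012,(.605,.054)),("spacer_mid",.010,(.469,-.096)),("weight_mid",.014,(.46,.13)),("rotor_0_mid",.016,(.511,-.324)),("rotor_3_mid",.016,(.584,-.27))]:
        print(n,q,circ(f,q,z,near))
    im=f["img"].astype(int); red=(im[...,0]>150)&(im[...,1]<80)&(im[...,2]<80)
    k,l,st,ce=cv2.connectedComponentsWithStats(red.astype(np.uint8))
    for i in range(1,k):
        print("red",st[i,4],ce[i].round(1),unproj(f,ce[i],.028)[:2].round(4),unproj(f,ce[i],.012)[:2].round(4)) if st[i,4]>1 else 0
print("base",fit3([(.559,.0525),(.636,.0845),(.6255,.014)]),"plate",fit3([(.522,.260),(.6115,.2505),(.566,.197)]))
to(.567,.242,.22)
E
```

```text
top arbor_foot ([0.5658, 0.2405], 0.0616, 0.78)
top gauge_base ([0.6022, 0.0545], 0.0735, 0.84)
top spacer_mid None
top weight_mid ([0.4597, 0.1297], 0.0177, 0.45)
top rotor_0_mid ([0.5142, -0.3226], 0.0283, 0.81)
top rotor_3_mid ([0.5866, -0.2704], 0.0242, 0.48)
red 19 [504.8  22. ] [ 1.0339 -0.7941] [ 1.0435 -0.8066]
red 3 [213.7 105.7] [0.7704 0.0792] [0.7758 0.0807]
red 3 [313. 124.] [ 0.7178 -0.2112] [ 0.7224 -0.2143]
red 5 [150.4 185.8] [0.5347 0.257 ] [0.5364 0.2614]
red 4 [222.5 186.5] [0.5334 0.0515] [0.535  0.0526]
scene arbor_foot ([0.5658, 0.2443], 0.0652, 0.84)
scene gauge_base ([0.5971, 0.0624], 0.0774, 0.57)
scene spacer_mid None
scene weight_mid ([0.454, 0.1371], 0.0202, 0.46)
scene rotor_0_mid ([0.5102, -0.3195], 0.0232, 0.52)
scene rotor_3_mid ([0.5854, -0.2676], 0.0268, 0.71)
red 8 [68.9 27.6] [ 3.3371 -0.1386] [ 3.4261 -0.1543]
red 9 [73.8 38. ] [ 2.9315 -0.0827] [ 3.01  -0.097]
red 2 [333.5  78.5] [ 1.2018 -0.9591] [ 1.2362 -0.9958]
red 3 [189. 179.] [0.7632 0.0845] [0.7865 0.0745]
red 3 [238.3 217.7] [0.5193 0.0632] [0.5363 0.0526]
red 4 [167.  242.8] [0.536  0.2585] [0.5535 0.2529]
red 2 [148.5 300.5] [0.3955 0.3628] [0.4094 0.3598]
base (np.float64(0.6026713529544301), np.float64(0.05365534916653962), np.float64(0.024500570663918184), np.float64(0.0023150159892917476)) plate (np.float64(0.5644082857319387), np.float64(0.24073053674867534), np.float64(-0.4689961081527495), np.float64(0.0023923287760051056))Traceback (most recent call last):
  File "<stdin>", line 11, in <module>
  File "h.py", line 41, in to
    print("t",s["clock"],"pos",s["position"].round(4),"rot",s["tool_rot"].round(3),"F",s["force"].round(1),"w",s["grip_width"].round(4),"shift",d.round(1),"turn",(R.inv()*T).as_rotvec().round(3))
                                                                                                               ^^^^^^^^^^^^^^^^^^^^^
AttributeError: 'float' object has no attribute 'round'
```

```bash
sed -i 's/s\["grip_width"\].round(4)/round(float(s["grip_width"]),4)/' h.py
python3 -m jog '[[[-40,-20,7,0,0,0,1],[-40,-20,7,0,0,0,1],[-40,-20,7,0,0,0,1],[-40,-20,7,0,0,0,1],[-40,-20,7,0,0,0,1]]]' 40
python3 -m jog '[[[-40,-20,7,0,0,0,1],[-40,-20,7,0,0,0,1],[-40,-20,7,0,0,0,1],[-40,-20,7,0,0,0,1],[-40,-20,7,0,0,0,1]]]'
python3 -c "
from h import *
to(.5655,.241,.22)"
```

```text
clock: 2.9
position: [0.3275, 0.456, 0.2688]
tool_rot: [3.141, 0.0, 2.886]
force: [1.1, 1.7, -0.2]
grip_width: 0.0857
finger_force: 0.0
clock: 3.4
position: [0.4957, 0.3086, 0.2338]
tool_rot: [3.141, 0.0, 2.886]
force: [-0.1, 0.4, -0.1]
grip_width: 0.0853
finger_force: 0.0
t 3.4 pos [0.4957 0.3086 0.2338] rot [3.141 0.    2.886] F [-0.1  0.4 -0.1] w 0.0853 shift [-84.6 -47.8  13.8] turn [0. 0. 0.]
```

```bash
python3 -m jog '[[[-42,-24,7,0,0,0,1],[-42,-24,7,0,0,0,1],[0,0,0,0,0,0,1]]]'
python3 -m jog '[[[0,0,30,0,0,0,1],[0,0,30,0,0,0,1],[0,0,30,0,0,0,1],[0,0,0,0,0,0,1]]]'
python3 - <<'E'
from h import *
to(.5655,.241,.124)
f=snap("scene","s1.png",(90,130,350,310),3)
E
```

```text
clock: 3.7
position: [0.5676, 0.2357, 0.219]
tool_rot: [-3.139, 0.002, 2.878]
force: [-0.8, -0.4, -0.7]
grip_width: 0.0855
finger_force: 0.0
clock: 4.1
position: [0.562, 0.2416, 0.1267]
tool_rot: [-3.138, -0.004, 2.886]
force: [-0.1, -0.4, 0.2]
grip_width: 0.0852
finger_force: 0.0
t 4.1 pos [0.562  0.2416 0.1267] rot [-3.138 -0.004  2.886] F [-0.1 -0.4  0.2] w 0.0852 shift [-3.5  0.3  2.6] turn [0. 0. 0.]
```

View pics/s1.png

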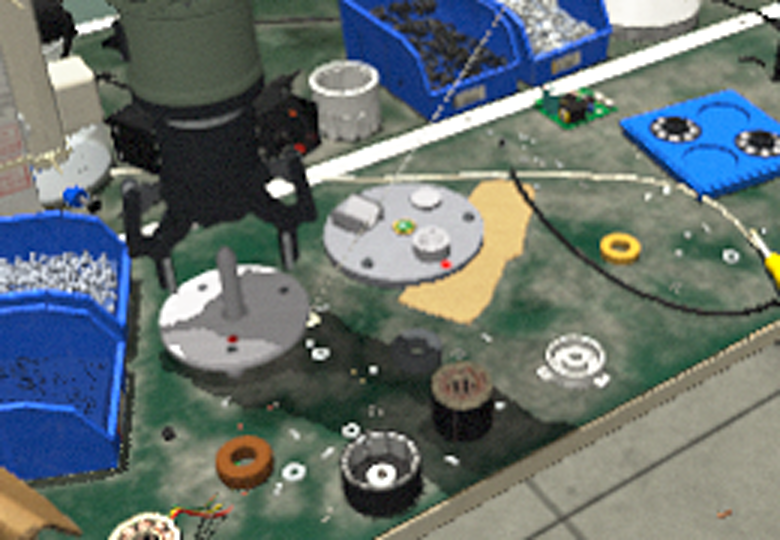

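```bash
python3 -m jog '[[[-3,0,2,0,0,0,0],[0,0,0,0,0,0,0],[0,0,0,0,0,0,0],[0,0,0,0,0,0,0],[0,0,0,0,0,0,0]]]' 60
python3 -m jog '[[[0,0,0,0,0,0,0],[0,0,0,0,0,0,0],[0,0,-20,0,0,0,0],[0,0,-20,0,0,0,0],[0,0,-20,0,0,0,0]]]'
python3 -m jog '[[[0,0,-10,0,0,-0.1,0],[0,0,0,0,0,-0.1,0],[0,0,0,0,0,-0.1,0],[0,0,0,0,0,-0.1,0],[0,0,0,0,0,-0.09,0]]]'
python3 -c "
from h import *
to(.6026,.054,.195)"
```

```text
clock: 4.65
position: [0.5667, 0.2416, 0.1284]
tool_rot: [3.141, 0.001, 2.886]
force: [0.1, -0.0, 6.9]
grip_width: 0.0143
finger_force: 58.4
clock: 5.15
position: [0.5662, 0.2414, 0.1884]
tool_rot: [-3.141, -0.001, 2.886]
force: [-0.7, -0.3, -3.3]
grip_width: 0.0143
finger_force: 59.1
clock: 5.65
position: [0.5663, 0.2413, 0.1977]
tool_rot: [-3.141, -0.001, -2.903]
force: [0.2, -0.2, -3.6]
grip_width: 0.0142
finger_force: 59.1
t 5.65 pos [0.5663 0.2413 0.1977] rot [-3.141e+00 -1.000e-03 -2.903e+00] F [ 0.2 -0.2 -3.6] w 0.0142 shift [   9.  -190.6    2.8] turn [0. 0. 0.]
```

```bash
python3 -m jog '[[[2,-38,0,0,0,0,0],[2,-38,0,0,0,0,0],[2,-38,0,0,0,0,0],[2,-38,0,0,0,0,0],[1,-38,0,0,0,0,0]]]'
python3 -m jog '[[[0,0,0,0,0,0,0],[0,0,0,0,0,0,0]]]'
python3 - <<'E'
from h import *
to(.6026,.054,.195)
for n in("top","scene"):
    f=snap(n,n+"2.png",(130,100,310,240) if n=="scene" else (150,90,290,210),4)
    for q in("ball_cone","ball_groove","ball_flat","arbor_foot","arbor_grip"):
        print(n,q,[(np.round(d["xyz"],3).tolist(),round(d["conf"],2)) for d in bot.spot_point(q,f)[:2]])
    im=f["img"].astype(int); red=(im[...,0]>130)&(im[...,1]<80)&(im[...,2]<80)
    k,l,st,ce=cv2.connectedComponentsWithStats(red.astype(np.uint8))
    for i in range(1,k):
        if 150<ce[i][0]<290 and 130<ce[i][1]<260:print("red",st[i,4],ce[i].round(1),unproj(f,ce[i],.098)[:2].round(4))
E
```

```text
clock: 6.15
position: [0.6017, 0.053, 0.1978]
tool_rot: [-3.142, -0.001, -2.907]
force: [0.5, 0.7, -3.0]
grip_width: 0.0141
finger_force: 59.3
clock: 6.35
position: [0.6018, 0.0537, 0.1977]
tool_rot: [-3.142, -0.001, -2.909]
force: [0.4, 0.2, -4.0]
grip_width: 0.0145
finger_force: 59.4
t 6.35 pos [0.6018 0.0537 0.1977] rot [-3.142e+00 -1.000e-03 -2.909e+00] F [ 0.4  0.2 -4. ] w 0.0145 shift [-0.9  0.1  2.7] turn [0. 0. 0.]
top ball_cone []
top ball_groove []
top ball_flat []
top arbor_foot []
top arbor_grip []
scene ball_cone [([0.552, 0.056, 0.078], 0.57)]
scene ball_groove [([0.637, 0.083, 0.076], 0.82)]
scene ball_flat [([0.625, 0.02, 0.078], 0.69), ([0.378, -0.29, 0.001], 0.51)]
scene arbor_foot []
scene arbor_grip [([0.601, 0.048, 0.138], 0.71)]
red 2 [187.  167.5] [0.7189 0.1058]
red 6 [188.8 179.2] [0.6608 0.1292]
red 7 [168.9 186.4] [0.659  0.1885]
red 7 [238.  217.7] [0.4449 0.1103]
```

View pics/scene2.png

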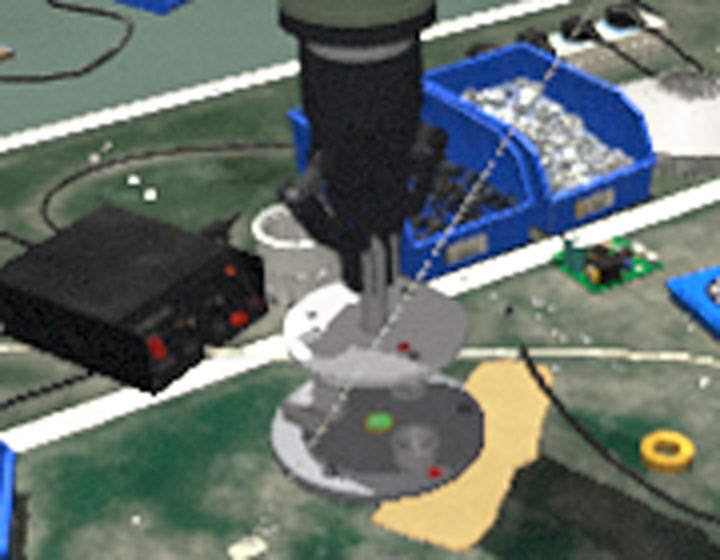

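Run:
```python
from h import *
B=fit3([(.552,.056),(.637,.083),(.625,.020)]);print("plate now",B)
print("base scene",fit3([(.558,.052),(.636,.081),(.627,.013)]))
fs=[snap("scene") for _ in range(2)]
f=fs[0]
p=unproj(f,(230.75,186.75),.0973);print("dot",p)
A=[[d["xyz"] for d in bot.spot_point(q,f)[:1]] for q in("ball_cone","ball_groove","ball_flat")];print(np.round(A,4).tolist())
if all(A): print(fit3([a[0] for a in A]))
print(circ(f,"arbor_foot",.0973,(.602,.053)))
for r in(.6018,.0537),(.602,.050): print("yaw by dot",np.arctan2(-(p[1]-r[1]),-(p[0]-r[0])))
```

```text
plate now (np.float64(0.6005795703493002), np.float64(0.05641372429510899), np.float64(0.002266643823202021), np.float64(0.003624149895627389))
base scene (np.float64(0.6028624866001433), np.float64(0.05201910648513547), np.float64(0.017169075563799693), np.float64(0.0019829359645852844))
dot [0.56585484 0.05496683 0.0973    ]
[[[0.554, 0.0522, 0.0733]], [[0.6342, 0.0812, 0.0778]], [[0.6239, 0.0186, 0.0765]]]
(np.float64(0.5998601760318071), np.float64(0.053974630996457156), np.float64(0.027872198258616792), np.float64(0.003806583081639124))
([0.6028, 0.053], 0.0693, 0.6)
yaw by dot -0.0352289365508973
yaw by dot -0.1365582991684932
```

```bash
python3 -m jog '[[[-1.2,-0.3,15,0,0,-0.02,0],[0,0,15,0,0,0,0],[0,0,12,0,0,0,0],[0,0,4,0,0,0,0],[0,0,0,0,0,0,0]]]'
python3 -m jog '[[[0,0,1.5,0,0,0,0],[0,0,0,0,0,0,0]]]'
python3 - <<'E'
from h import *
to(.603,.0535,.146)
f=snap("scene","s3.png",(170,140,290,230),6)
E
```

```text
clock: 7.75
position: [0.6029, 0.0545, 0.1509]
tool_rot: [3.141, -0.001, -2.887]
force: [0.7, -0.5, -3.7]
grip_width: 0.0143
finger_force: 59.5
clock: 7.95
position: [0.6032, 0.0546, 0.1506]
tool_rot: [-3.141, 0.0, -2.887]
force: [-0.2, -0.2, -3.6]
grip_width: 0.0144
finger_force: 59.5
t 7.95 pos [0.6032 0.0546 0.1506] rot [-3.141  0.    -2.887] F [-0.2 -0.2 -3.6] w 0.0144 shift [ 0.5 -1.   4.6] turn [0. 0. 0.]
```

View pics/s3.png

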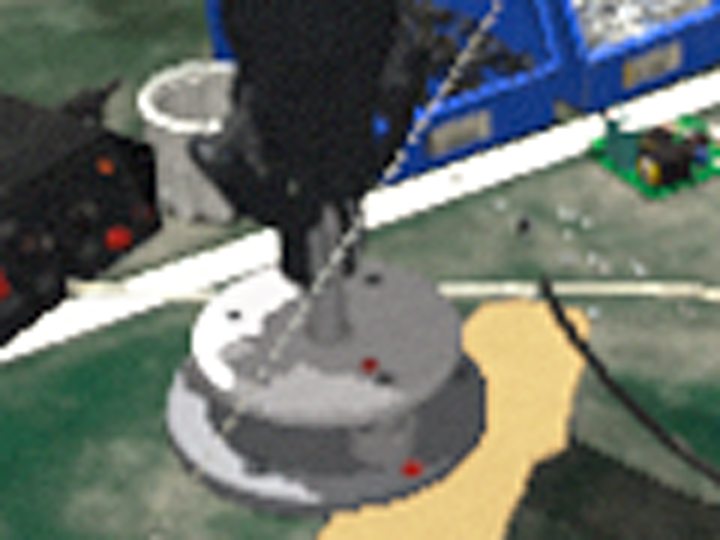

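```bash
python3 -m jog '[[[0.3,-1,2,0,0,0,0],[0,0,0,0,0,0,0],[0,0,0,0,0,0,0]]]'
python3 - <<'E'
from h import *
to(.603,.0535,.1464)
f=snap("scene")
p=unproj(f,(231.5,200.8),.0502);b=unproj(f,(238.5,218),.012);print(p,b,np.arctan2(p[1]-b[1],p[0]-b[0]))
f=snap("top")
print(circ(f,"arbor_foot",.0485,(.602,.053)))
E
```

```text
clock: 8.3
position: [0.6035, 0.0536, 0.1488]
tool_rot: [-3.142, 0.001, -2.887]
force: [2.7, 1.1, 1.3]
grip_width: 0.0149
finger_force: 60.0
t 8.3 pos [0.6035 0.0536 0.1488] rot [-3.142e+00  1.000e-03 -2.887e+00] F [2.7 1.1 1.3] w 0.0149 shift [ 0.5 -0.   2.4] turn [0. 0. 0.]
[0.56734019 0.05353404 0.0502    ] [0.53486415 0.05304495 0.012     ] 0.015058904825420287
None
```

```bash
python3 -m jog '[[[-1.2,-0.6,0,0,0,0,0],[0,0,0.5,0,0,0,0],[0,0,0,0,0,0,0.15],[0,0,0,0,0,0,0.3],[0,0,0,0,0,0,0.3]]]'
python3 -m jog '[[[0,0,0,0,0,0,0.6],[0,0,0,0,0,0,1],[0,0,-45,0,0,0,1],[0,0,-45,0,0,0,1],[0,0,0,0,0,0,1]]]'
python3 - <<'E'
from h import *
to(.469,-.096,.2)
f=snap("scene","s4.png",(170,140,300,240),6)
for q in("arbor_foot","arbor_grip","ball_flat","ball_cone","ball_groove"): print(q,[(np.round(d["xyz"],4).tolist(),round(d["conf"],2)) for d in bot.spot_point(q,f)[:2]])
E
```

```text
clock: 8.95
position: [0.6042, 0.053, 0.1477]
tool_rot: [-3.141, -0.001, -2.888]
force: [0.4, -0.8, -1.2]
grip_width: 0.0258
finger_force: 0.0
clock: 9.45
position: [0.6064, 0.0534, 0.2434]
tool_rot: [-3.141, 0.008, -2.888]
force: [0.2, 0.9, -0.8]
grip_width: 0.0853
finger_force: 0.0
t 9.45 pos [0.6064 0.0534 0.2434] rot [-3.141  0.008 -2.888] F [ 0.2  0.9 -0.8] w 0.0853 shift [ 170.8 -110.1   42.2] turn [0. 0. 0.]
arbor_foot [([0.606, 0.0545, 0.046], 0.56)]
arbor_grip [([0.6042, 0.0494, 0.0895], 0.72)]
ball_flat [([0.6251, 0.0185, 0.0236], 0.87), ([0.3784, 0.1411, 0.0002], 0.17)]
ball_cone [([0.5521, 0.0539, 0.0269], 0.69), ([0.4588, 0.1285, 0.0065], 0.46)]
ball_groove [([0.6397, 0.0871, 0.0252], 0.58)]
```

View pics/s4.png

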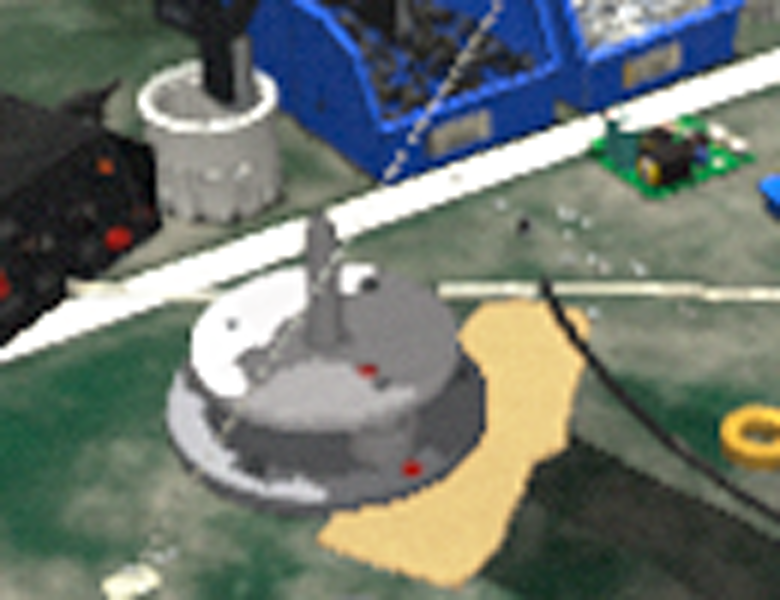

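Run:
```python
from h import *
f=snap("scene"); im=f["img"][...,::-1].copy()
c=np.array([.6033,.0535]); y=.018
big=cv2.resize(im[140:240,170:300],None,fx=6,fy=6,interpolation=cv2.INTER_CUBIC)
def px(X): return (proj(f,X)-[170,140]+.5)*6
for r,z,col in((.062,.046,(0,255,0)),(.062,.038,(255,255,0)),(.076,.012,(0,0,255))):
    pts=np.array([px([c[0]+r*np.cos(a),c[1]+r*np.sin(a),z]) for a in np.linspace(0,6.283,80)]).astype(int)
    cv2.polylines(big,[pts],True,col,1)
cv2.line(big,tuple(px([*c,.046]).astype(int)),tuple(px([*c,.113]).astype(int)),(0,255,255),1)
cv2.imwrite("pics/s5.png",big)
```

```text
(no output)
```

View pics/s5.png

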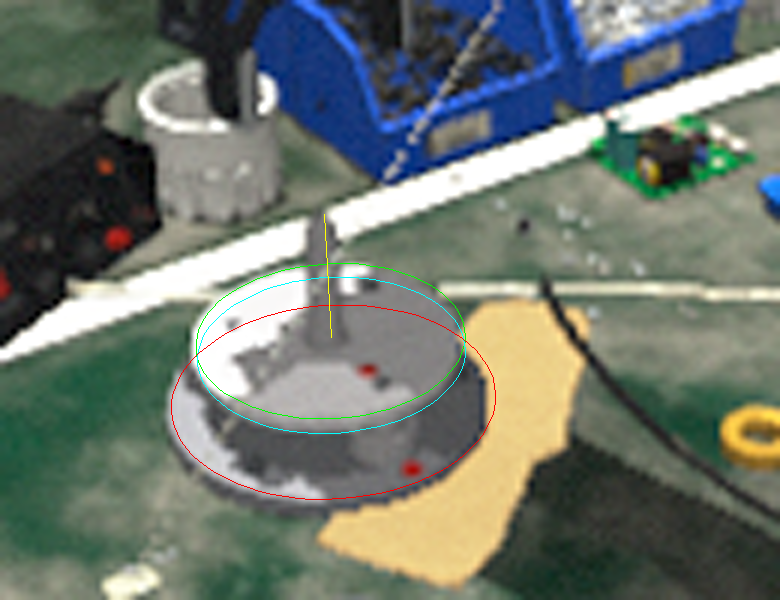

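The overlay matches in height and tilt, apart from a shared offset of about 1 px, so the plate is seated. Next is the spacer.

```bash
python3 -m jog '[[[34,-22,8,0,0,0,1],[34,-22,8,0,0,0,1],[34,-22,8,0,0,0,1],[34,-22,8,0,0,0,1],[34,-22,8,0,0,0,1]]]'
python3 -m jog '[[[0,0,20,0,0,0,1],[0,0,0,0,0,0,1]]]'
cat >> h.py <<'E'
def ring(f,near,z,lo,hi,rad=40):
    """centre of a coloured blob (HSV range) near a world point"""
    h=cv2.cvtColor(f["img"],cv2.COLOR_RGB2HSV); m=cv2.inRange(h,np.array(lo),np.array(hi))
    w=np.zeros_like(m); cv2.circle(w,tuple(int(v) for v in proj(f,[*near,z])),rad,255,-1); m&=w
    k,l,st,ce=cv2.connectedComponentsWithStats(m); i=1+np.argmax(st[1:,4])
    c=max(cv2.findContours((l==i).astype(np.uint8),cv2.RETR_EXTERNAL,cv2.CHAIN_APPROX_NONE)[0],key=len)
    (x,y),r=cv2.minEnclosingCircle(c); mm=cv2.moments(cv2.convexHull(c)); p=(mm["m10"]/mm["m00"],mm["m01"]/mm["m00"])
    return unproj(f,p,z)[:2].round(4),st[i,4],round(r,1),np.round(p,1)
E
python3 - <<'E'
from h import *
to(.469,-.096,.085)
for n in("top","scene"):
    f=snap(n); print(n,ring(f,(.469,-.096),.006,(18,110,110),(35,255,255),25))
E
```

```text
clock: 10.3
position: [0.4661, -0.0969, 0.1972]
tool_rot: [3.141, -0.001, -2.887]
force: [0.3, -1.2, 0.0]
grip_width: 0.0857
finger_force: 0.0
clock: 10.5
position: [0.4662, -0.0965, 0.1762]
tool_rot: [3.14, -0.003, -2.889]
force: [0.7, 1.0, 0.4]
grip_width: 0.0855
finger_force: 0.0
t 10.5 pos [ 0.4662 -0.0965  0.1762] rot [ 3.140e+00 -3.000e-03 -2.889e+00] F [0.7 1.  0.4] w 0.0855 shift [-3.1 -0.3 91.2] turn [0. 0. 0.]Traceback (most recent call last):
  File "<stdin>", line 4, in <module>
  File "h.py", line 46, in ring
    k,l,st,ce=cv2.connectedComponentsWithStats(m); i=1+np.argmax(st[1:,4])
                                                       ~~~~~~~~~^^^^^^^^^^
    return _wrapfunc(a, 'argmax', axis=axis, out=out, **kwds)
    return bound(*args, **kwds)
ValueError: attempt to get argmax of an empty sequence
```

```bash
python3 -m jog '[[[-3,0,30,0,0,0,1],[0,0,30,0,0,0,1],[0,0,20,0,0,0,1],[0,0,0,0,0,0,1]]]'
python3 - <<'E'
from h import *
to(.469,-.096,.085)
f=snap("scene","s6.png",(230,160,360,260),6); print(ring(f,(.469,-.096),.006,(18,110,90),(35,255,255),25))
print([(np.round(d["xyz"],4).tolist(),round(d["conf"],2)) for d in bot.spot_point("spacer_mid",f)[:2]])
E
```

```text
clock: 10.95
position: [0.4702, -0.0942, 0.0964]
tool_rot: [3.14, -0.003, -2.886]
force: [1.0, 0.7, 0.9]
grip_width: 0.0852
finger_force: 0.0
t 10.95 pos [ 0.4702 -0.0942  0.0964] rot [ 3.140e+00 -3.000e-03 -2.886e+00] F [1.  0.7 0.9] w 0.0852 shift [ 1.6 -1.5 11.4] turn [0. 0. 0.]
(array([ 0.469 , -0.0947]), np.int32(106), 6.2, array([296.2, 212.9]))
[([0.4694, -0.0997, 0.0064], 0.46)]
```

View pics/s6.png

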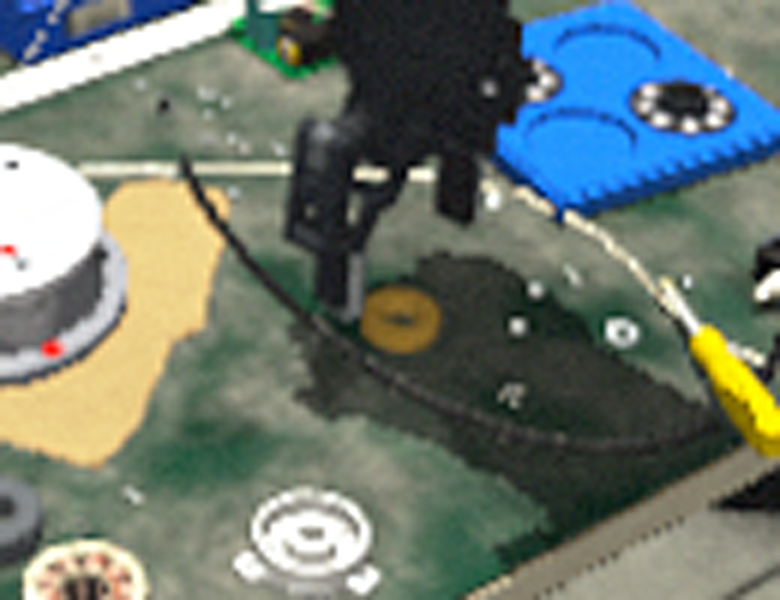

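Run:
```python
from h import *
to(.469,-.096,.085)
f=snap("scene")
for rch in(.055,.06,.065,.0726,.08,.086):
    z=.0964-rch
    o=[]
    for s in(.043,.055,-.043,-.055):
        o.append(((proj(f,[.4702-.253*s,-.0942+.967*s,z])-[230,160]+.5)*6).round().tolist())
    print(rch,o)
```

```text
t 11.05 pos [ 0.471  -0.0946  0.0985] rot [ 3.141  0.    -2.886] F [ 0.5 -0.1  0.7] w 0.0855 shift [ 2.3 -0.8 13.5] turn [0. 0. 0.]
0.055 [[346.0, 301.0], [330.0, 314.0], [456.0, 216.0], [470.0, 205.0]]
0.06 [[345.0, 310.0], [329.0, 323.0], [455.0, 225.0], [469.0, 214.0]]
0.065 [[345.0, 319.0], [329.0, 332.0], [454.0, 234.0], [468.0, 222.0]]
0.0726 [[344.0, 333.0], [328.0, 346.0], [453.0, 247.0], [467.0, 235.0]]
0.08 [[343.0, 346.0], [327.0, 359.0], [452.0, 259.0], [466.0, 248.0]]
0.086 [[343.0, 356.0], [327.0, 369.0], [451.0, 270.0], [465.0, 258.0]]
```

```bash
python3 -m jog '[[[2,-1,13,0,0,0,1],[0,0,12,0,0,0,1],[0,0,0,0,0,0,0.5],[0,0,0,0,0,0,0.5],[0,0,0,0,0,0,0.5]]]' 40
python3 -c "
from h import *
to(.469,-.096,.072)"
```

```text
clock: 11.6
position: [0.469, -0.0967, 0.0734]
tool_rot: [-3.141, 0.001, -2.887]
force: [-0.2, 0.3, 0.4]
grip_width: 0.044
finger_force: 0.0
t 11.6 pos [ 0.469  -0.0967  0.0734] rot [-3.141e+00  1.000e-03 -2.887e+00] F [-0.2  0.3  0.4] w 0.044 shift [-0.1  0.7  1.4] turn [0. 0. 0.]
```

```bash
python3 -m jog '[[[0,0,0.5,0,0,0,0],[0,0,0,0,0,0,0],[0,0,0,0,0,0,0],[0,0,0,0,0,0,0],[0,0,0,0,0,0,0]]]' 40
python3 -m jog '[[[0,0,-15,0,0,0,0],[0,0,-15,0,0,0,0],[0,0,-40,0,0,0,0],[0,0,-45,0,0,0,0],[0,0,-40,0,0,0,0]]]'
python3 - <<'E'
from h import *
to(.603,.0535,.225)
f=snap("scene","s7.png",(200,100,350,212),5)
print([(np.round(d["xyz"],4).tolist(),round(d["conf"],2)) for d in bot.spot_point("spacer_mid",f)[:2]])
E
```

```text
clock: 12.1
position: [0.4691, -0.0967, 0.0734]
tool_rot: [-3.141, 0.001, -2.887]
force: [-3.7, 1.2, 21.0]
grip_width: 0.0343
finger_force: 37.8
clock: 12.6
position: [0.4685, -0.0966, 0.2297]
tool_rot: [-3.141, 0.0, -2.887]
force: [0.8, -0.3, -0.2]
grip_width: 0.034
finger_force: 40.1
t 12.6 pos [ 0.4685 -0.0966  0.2297] rot [-3.141  0.    -2.887] F [ 0.8 -0.3 -0.2] w 0.034 shift [-168.   111.5    4.7] turn [0. 0. 0.]
[([0.6389, 0.0818, 0.0267], 0.57), ([0.4681, -0.1003, 0.1573], 0.46)]
```

View pics/s7.png

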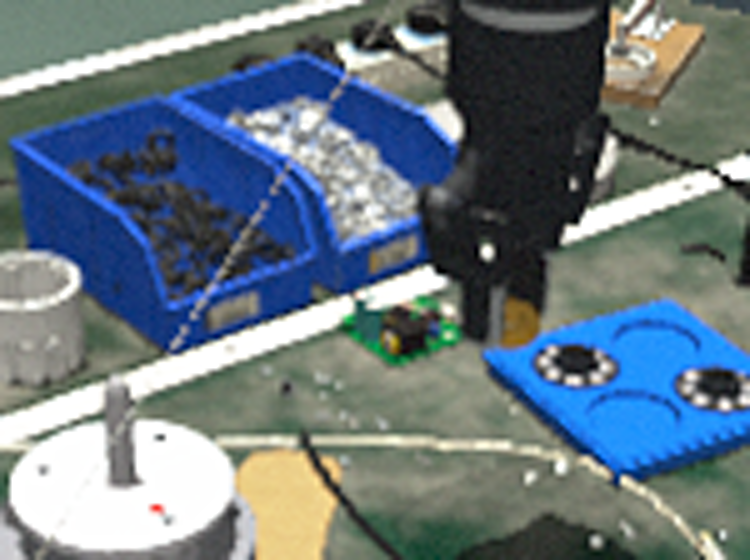

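Run:
```python
from h import *
s=bot.observe(); p=s["position"]; f=snap("scene"); im=f["img"][...,::-1].copy()
o=(proj(f,[p[0],p[1],.16])-[30,22]).astype(int)
raw=cv2.resize(im[o[1]:o[1]+45,o[0]:o[0]+60],None,fx=6.5,fy=13,interpolation=cv2.INTER_CUBIC)
raw=cv2.resize(im[o[1]:o[1]+45,o[0]:o[0]+60],None,fx=6.5,fy=6.5,interpolation=cv2.INTER_CUBIC)
ov=raw.copy()
for z,col in((p[2]-.0634,(0,255,0)),(p[2]-.0734,(0,255,255))):
  for r in(.018,.0095):
    pts=np.array([(proj(f,[p[0]+r*np.cos(a),p[1]+r*np.sin(a),z])-o+.5)*6.5 for a in np.linspace(0,6.283,60)]).astype(int)
    cv2.polylines(ov,[pts],True,col,1)
cv2.imwrite("pics/s8.png",np.clip(np.hstack([raw,ov]).astype(int)*1.8,0,255).astype(np.uint8))
```

```text
(no output)
```

View pics/s8.png

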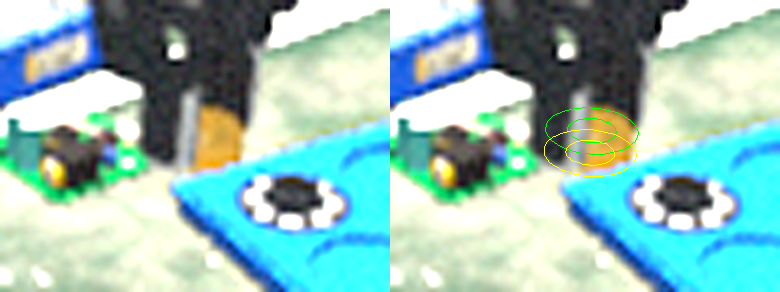

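```bash
python3 -m jog '[[[0,0,45,0,0,0,0],[0,0,45,0,0,0,0],[0,0,40,0,0,0,0],[0,0,13,0,0,0,0],[0,0,0,0,0,0,0]]]'
for i in 1 2 3 ; do python3 -m jog '[[[0,0,3,0,0,0,0],[0,0,0,0,0,0,0]]]' | grep -E "pos|^force"; done
```

```text
clock: 13.25
position: [0.4677, -0.0964, 0.0829]
tool_rot: [3.14, -0.004, -2.887]
force: [-0.2, 0.1, -0.4]
grip_width: 0.0343
finger_force: 40.2
position: [0.4694, -0.0968, 0.0826]
force: [0.2, 0.2, -0.6]
position: [0.469, -0.0968, 0.079]
force: [-0.3, -0.4, -0.8]
position: [0.4687, -0.0967, 0.0753]
force: [-0.4, -0.1, -0.5]
```

```bash
python3 -m jog '[[[0,0,-35,0,0,0,0],[0,0,-50,0,0,0,0],[0,0,-50,0,0,0,0],[0,0,-15,0,0,0,0],[0,0,0,0,0,0,0]]]'
python3 -m jog '[[[-33.5,22.3,0,0,0,0,0],[-33.5,22.3,0,0,0,0,0],[-33.5,22.3,0,0,0,0,0],[-33.5,22.3,0,0,0,0,0],[-33.5,22.3,0,0,0,0,0]]]'
python3 -m jog '[[[0,0,15,0,0,0,0],[0,0,15,0,0,0,0],[0,0,0,0,0,0,0]]]'
python3 - <<'E'
from h import *
to(.6032,.0537,.192)
E
```

```text
clock: 14.35
position: [0.4696, -0.0969, 0.2279]
tool_rot: [-3.14, 0.004, -2.888]
force: [0.1, -1.3, -1.4]
grip_width: 0.034
finger_force: 40.3
clock: 14.85
position: [0.6033, 0.0547, 0.2238]
tool_rot: [3.142, -0.002, -2.887]
force: [-0.8, -0.2, -0.4]
grip_width: 0.0346
finger_force: 40.3
clock: 15.15
position: [0.6011, 0.0523, 0.1922]
tool_rot: [3.142, -0.005, -2.888]
force: [-0.9, -0.1, 0.3]
grip_width: 0.034
finger_force: 40.3
t 15.15 pos [0.6011 0.0523 0.1922] rot [ 3.142 -0.005 -2.888] F [-0.9 -0.1  0.3] w 0.034 shift [-2.4  0.8  0.2] turn [0. 0. 0.]
```

```bash
python3 -m jog '[[[0,0,0,0,0,0,0],[0,0,0,0,0,0,0],[0,0,0,0,0,0,0]]]' | grep pos
python3 - <<'E'
from h import *
f=snap("scene","s9.png",(190,110,270,170),9)
to(.6032,.0537,.192)
E
```

```text
position: [0.6029, 0.0529, 0.196]
t 15.5 pos [0.6029 0.053  0.196 ] rot [-3.141e+00  1.000e-03 -2.888e+00] F [-0.9 -0.2 -1.5] w 0.0337 shift [-0.4  0.6  4. ] turn [0. 0. 0.]
```

View pics/s9.png

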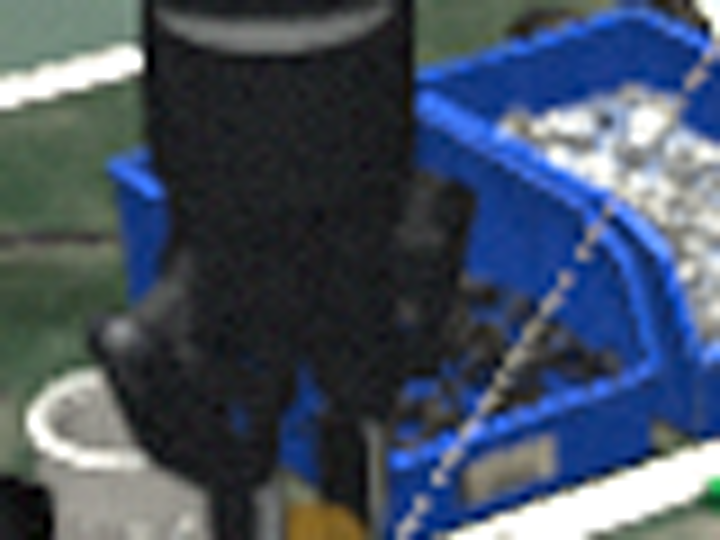

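```bash
python3 -m jog '[[[0,0,5,0,0,0,0],[0,0,0,0,0,0,0]]]' | grep -E "pos|^force"
for i in 1 2 3 4; do python3 -m jog '[[[0,0,3,0,0,0,0],[0,0,0,0,0,0,0],[0,0,0,0,0,0,0]]]' | grep -E "pos|^force"; done
```

```text
position: [0.6026, 0.0532, 0.1899]
force: [0.2, 0.4, -1.6]
position: [0.6028, 0.0534, 0.1873]
force: [-0.3, 0.2, -0.0]
position: [0.6028, 0.0533, 0.1843]
force: [-0.3, 0.9, -1.0]
position: [0.6028, 0.0533, 0.1813]
force: [0.3, 0.3, -0.3]
position: [0.6028, 0.0534, 0.1783]
force: [0.1, 0.4, -1.9]
```

```bash
for i in 1 2 3 4; do python3 -m jog '[[[0,0,3,0,0,0,0],[0,0,3,0,0,0,0],[0,0,0,0,0,0,0]]]' | grep -E "pos|^force"; done
```

```text
position: [0.6026, 0.0534, 0.1719]
force: [0.8, 0.3, -0.6]
position: [0.6026, 0.0534, 0.1659]
force: [0.9, 0.8, -0.2]
position: [0.6026, 0.0533, 0.1599]
force: [-1.0, 0.7, -1.8]
position: [0.6026, 0.0533, 0.1539]
force: [-0.5, 0.6, -1.8]
```

```bash
python3 -m jog '[[[0,0,8,0,0,0,0],[0,0,8,0,0,0,0],[0,0,8,0,0,0,0],[0,0,5,0,0,0,0],[0,0,0,0,0,0,0]]]' | grep -E "pos|^force"
for i in 1 2 ; do python3 -m jog '[[[0,0,2,0,0,0,0],[0,0,0,0,0,0,0],[0,0,0,0,0,0,0]]]' | grep -E "pos|^force"; done
```

```text
position: [0.6024, 0.0534, 0.1244]
force: [0.1, 1.8, -1.2]
position: [0.6029, 0.0534, 0.1235]
force: [-0.6, 1.2, -1.4]
position: [0.6029, 0.0534, 0.1214]
force: [0.9, 1.5, -1.7]
```

```bash
python3 -m jog '[[[0,0,0,0,0,0,0.45],[0,0,0,0,0,0,0.5],[0,0,0,0,0,0,0.7],[0,0,0,0,0,0,0.7],[0,0,0,0,0,0,0.7]]]' | grep -E "pos|^force|width"
python3 -m jog '[[[0,0,-20,0,0,0,0.7],[0,0,-40,0,0,0,0.7],[0,0,-45,0,0,0,0.8],[0,0,0,0,0,0,1]]]'| grep -E "pos|^force|width"
python3 -m jog '[[[14,-44,0,0,0,0,1],[14,-44,0,0,0,0,1],[14,-44,0,0,0,0,1],[14,-44,0,0,0,0,1],[14,-44,0,0,0,0,1]]]' | grep -E "pos|^force"
python3 - <<'E'
from h import *
to(.5855,-.2695,.13)
f=snap("scene","s10.png",(190,130,270,190),9)
fs=[snap("top"),snap("scene")]
for f in fs:
  for q,z,n in(("spacer_mid",.056,(.603,.0534)),("rotor_3_mid",.016,(.5855,-.2695)),("rotor_0_mid",.016,(.512,-.322))):
    print(q,[(np.round(d["xyz"],4).tolist(),round(d["conf"],2)) for d in bot.spot_point(q,f)[:2]])
    if q!="spacer_mid":print("  c",circ(f,q,z,n))
E
```

```text
position: [0.6028, 0.0533, 0.1214]
force: [0.0, -0.1, -0.3]
grip_width: 0.0598
position: [0.6048, 0.0536, 0.232]
force: [0.6, 0.2, 0.0]
grip_width: 0.0806
position: [0.59, -0.179, 0.2266]
force: [1.0, -0.0, -0.6]
t 20.6 pos [ 0.59   -0.179   0.2266] rot [-3.141  0.    -2.887] F [ 1.  -0.  -0.6] w 0.0851 shift [ 27.1 -86.4  96.6] turn [0. 0. 0.]
spacer_mid [([0.6018, 0.056, 0.0564], 0.59), ([0.5537, 0.0491, 0.0291], 0.54)]
rotor_3_mid []
  c None
rotor_0_mid []
  c None
spacer_mid [([0.6025, 0.0487, 0.0506], 0.53), ([0.5577, 0.0517, 0.0247], 0.43)]
rotor_3_mid [([0.585, -0.27, 0.0199], 0.69)]
  c ([0.5858, -0.2664], 0.0261, 0.69)
rotor_0_mid [([0.5103, -0.3217, 0.019], 0.55)]
  c None
```

View pics/s10.png

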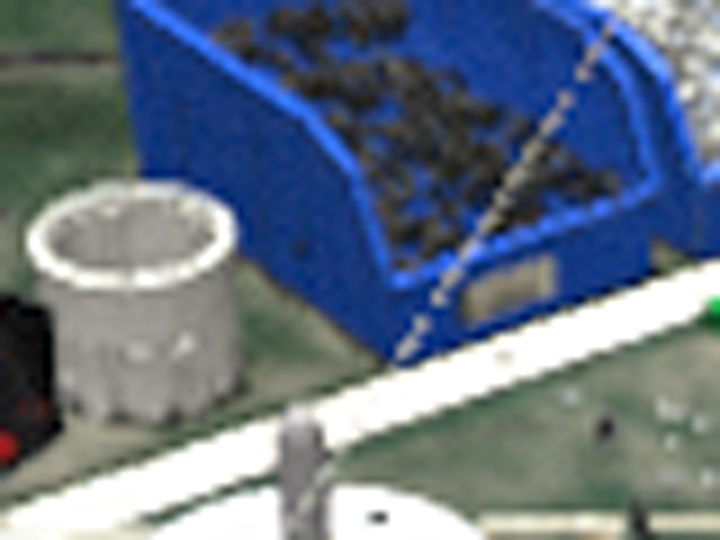

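```bash
python3 -m jog '[[[14,-43,0,0,0,0,1],[13,-43,0,0,0,0,1],[0,0,45,0,0,0,1],[0,0,45,0,0,0,1],[0,0,0,0,0,0,1]]]' | grep -E "pos|^force"
python3 -m jog '[[[0,0,0,0,0,0,1],[0,0,0,0,0,0,1]]]' | grep -E "pos|^force"
python3 - <<'E'
from h import *
to(.5853,-.269,.0925)
E
```

```text
position: [0.5833, -0.2661, 0.1313]
force: [-1.4, 1.5, 0.2]
position: [0.587, -0.2673, 0.1389]
force: [-0.3, -0.4, -0.0]
t 21.95 pos [ 0.587  -0.2673  0.1389] rot [-3.140e+00  2.000e-03 -2.887e+00] F [-0.3 -0.4 -0. ] w 0.0851 shift [ 2.2 -1.1 46.4] turn [0. 0. 0.]
```

```bash
python3 -m jog '[[[2,-1,25,0,0,0,1],[0,0,21,0,0,0,1],[0,0,0,0,0,0,0.4],[0,0,0,0,0,0,0.4],[0,0,0,0,0,0,0.4]]]' 40 | grep -E "pos|^force|width"
python3 -m jog '[[[0,0,0,0,0,0,0.4]]]' | grep -E "pos|^force|width"
```

```text
position: [0.5851, -0.2689, 0.0925]
force: [-0.4, 0.2, -0.9]
grip_width: 0.0438
position: [0.5848, -0.2689, 0.0919]
force: [0.4, 0.4, 0.4]
grip_width: 0.0343
```

```bash
python3 -m jog '[[[0,0,0,0,0,0,0],[0,0,0,0,0,0,0],[0,0,0,0,0,0,0],[0,0,0,0,0,0,0]]]' 40 
python3 -m jog '[[[0,0,-5,0,0,0,0],[0,0,-10,0,0,0,0],[0,0,-15,0,0,0,0],[0,0,0,0,0,0,0]]]'
```

```text
clock: 22.95
position: [0.5847, -0.269, 0.0917]
tool_rot: [-3.141, 0.001, -2.888]
force: [-2.5, 1.4, 12.9]
grip_width: 0.023
finger_force: 38.6
clock: 23.35
position: [0.5851, -0.269, 0.1231]
tool_rot: [-3.14, 0.003, -2.888]
force: [0.2, 0.2, -0.1]
grip_width: 0.0232
finger_force: 39.5
```

```bash
python3 -m jog '[[[0,0,-40,0,0,0,0],[0,0,-40,0,0,0,0],[0,0,-35,0,0,0,0],[0,0,0,0,0,0,0]]]' | grep -E "pos|^force|width"
python3 -m jog '[[[-14,44,0,0,0,0,0],[-14,44,0,0,0,0,0],[-14,44,0,0,0,0,0],[-14,44,0,0,0,0,0],[-14,44,0,0,0,0,0]]]' | grep -E "pos|^force"
python3 -m jog '[[[-14,44,0,0,0,0,0],[-14,44,0,0,0,0,0],[0,0,0,0,0,0,0],[0,0,0,0,0,0,0],[0,0,0,0,0,0,0]]]' | grep -E "pos|^force"
python3 - <<'E'
from h import *
to(.6027,.0534,.2)
f=snap("scene")
for q in("rotor_0_mid","spacer_mid"):print(q,[(np.round(d["xyz"],4).tolist(),round(d["conf"],2)) for d in bot.spot_point(q,f)[:3]])
E
```

```text
position: [0.5857, -0.2693, 0.2406]
force: [0.7, -1.0, -0.4]
grip_width: 0.0229
position: [0.5963, -0.0363, 0.2352]
force: [0.4, -0.3, -1.2]
position: [0.6015, 0.0529, 0.2352]
force: [0.3, -0.9, -0.7]
t 24.75 pos [0.6015 0.0529 0.2352] rot [-3.141e+00 -1.000e-03 -2.889e+00] F [ 0.3 -0.9 -0.7] w 0.0227 shift [-1.3  0.2 35.2] turn [0. 0. 0.]
rotor_0_mid []
spacer_mid [([0.6011, 0.0508, 0.0498], 0.59)]
```

```bash
python3 -m jog '[[[-1.3,0.2,25,0,0,0,0],[0,0,0,0,0,0,0],[0,0,0,0,0,0,0]]]' | grep -E "pos|^force|width"
python3 - <<'E'
from h import *
f=snap("scene","s11.png",(170,130,280,225),7)
E
```

```text
position: [0.6027, 0.054, 0.2105]
force: [0.7, 0.4, -0.5]
grip_width: 0.0227
```

View pics/s11.png

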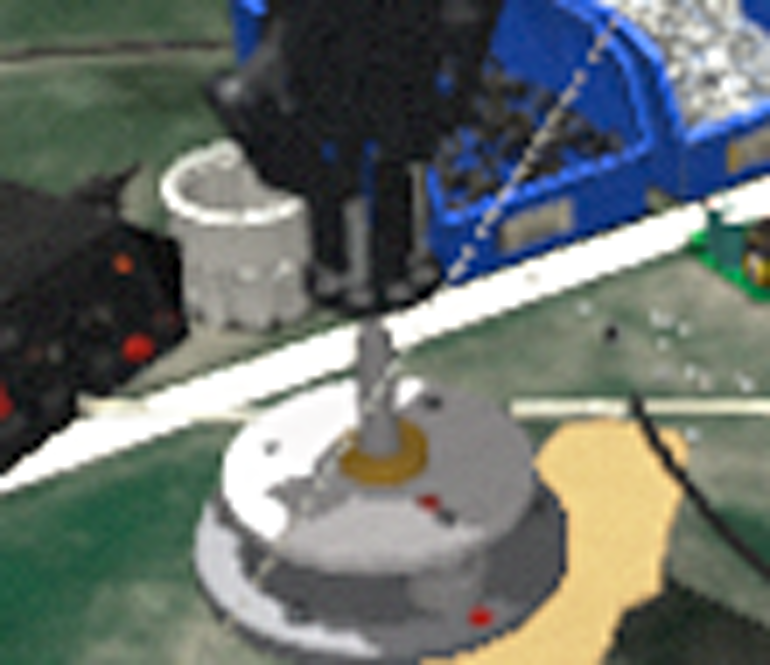

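The spacer is home at (382,455) and the rotor hangs roughly level above the arbor tip at (373,300). I'll lower it now.

```bash
python3 -m jog '[[[0,-0.4,8,0,0,0,0],[0,0,6,0,0,0,0],[0,0,0,0,0,0,0],[0,0,0,0,0,0,0]]]' | grep -E "pos|^force"
for i in 1 2 3 4; do python3 -m jog '[[[0,0,3,0,0,0,0],[0,0,0,0,0,0,0],[0,0,0,0,0,0,0]]]' | grep -E "pos|^force"; done
```

```text
position: [0.6029, 0.0542, 0.1963]
force: [0.3, -0.3, -0.5]
position: [0.6029, 0.0542, 0.1934]
force: [-1.0, 0.0, -0.1]
position: [0.6028, 0.0542, 0.1903]
force: [-0.2, -0.9, -0.9]
position: [0.6028, 0.0542, 0.1873]
force: [0.1, 0.2, -1.1]
position: [0.6029, 0.0542, 0.1843]
force: [-0.1, -0.1, -0.4]
```

```bash
for i in 1 2 3; do python3 -m jog '[[[0,0,3,0,0,0,0],[0,0,3,0,0,0,0],[0,0,0,0,0,0,0]]]' | grep -E "pos|^force"; done
```

```text
position: [0.6027, 0.0542, 0.1779]
force: [0.4, -0.3, -0.6]
position: [0.6027, 0.0542, 0.1719]
force: [-0.1, -0.2, -0.5]
position: [0.6027, 0.0542, 0.1659]
force: [0.1, -0.2, -1.4]
```

Threaded freely (home is at about 0.1367).

```bash
python3 -m jog '[[[0,0,8,0,0,0,0],[0,0,8,0,0,0,0],[0,0,6,0,0,0,0],[0,0,0,0,0,0,0],[0,0,0,0,0,0,0]]]' | grep -E "pos|^force"
for i in 1 2 ; do python3 -m jog '[[[0,0,2.5,0,0,0,0],[0,0,0,0,0,0,0],[0,0,0,0,0,0,0]]]' | grep -E "pos|^force"; done
```

```text
position: [0.6029, 0.0542, 0.1442]
force: [-0.0, -0.6, -0.4]
position: [0.6029, 0.0542, 0.142]
force: [-0.5, -0.1, -0.4]
position: [0.6029, 0.0542, 0.1393]
force: [0.0, 0.8, -0.7]
```

```bash
python3 -m jog '[[[0,0,1.5,0,0,0,0],[0,0,0,0,0,0,0.4],[0,0,0,0,0,0,0.4],[0,0,0,0,0,0,0.6],[0,0,0,0,0,0,0.6]]]' | grep -E "pos|^force|width"
python3 -m jog '[[[0,0,-20,0,0,0,0.6],[0,0,-40,0,0,0,0.6],[0,0,-35,0,0,0,0.8],[0,0,0,0,0,0,1]]]'| grep -E "pos|^force|width"
python3 -m jog '[[[23,-42.6,0,0,0,0,1],[23,-42.6,0,0,0,0,1],[23,-42.6,0,0,0,0,1],[23,-42.6,0,0,0,0,1],[23,-42.6,0,0,0,0,1]]]' | grep -E "pos|^force"
python3 - <<'E'
from h import *
to(.511,-.3215,.15)
for n in("top","scene"):
  f=snap(n)
  for q in("rotor_3_mid","rotor_0_mid","spacer_mid"): print(q,[(np.round(d["xyz"],4).tolist(),round(d["conf"],2)) for d in bot.spot_point(q,f)[:3]])
  print(circ(f,"rotor_0_mid",.016,(.511,-.3215)))
E
```

```text
position: [0.603, 0.0542, 0.138]
force: [0.1, 0.3, 0.1]
grip_width: 0.0511
position: [0.6046, 0.0544, 0.2375]
force: [0.5, -0.4, 0.4]
grip_width: 0.0782
position: [0.5443, -0.1826, 0.2328]
force: [0.5, 0.2, 0.2]
t 30.25 pos [ 0.5443 -0.1826  0.2328] rot [ 3.142 -0.    -2.887] F [0.5 0.2 0.2] w 0.0855 shift [  67.2 -126.    82.8] turn [0. 0. 0.]
rotor_3_mid [([0.6065, 0.0543, 0.0609], 0.71)]
rotor_0_mid [([0.5534, 0.0476, 0.026], 0.44)]
spacer_mid []
([0.6031, 0.0541], 0.0698, 0.4)
rotor_3_mid [([0.602, 0.0553, 0.0609], 0.73)]
rotor_0_mid [([0.6384, 0.084, 0.0238], 0.68), ([0.5082, -0.3192, 0.0234], 0.65), ([0.6251, 0.0201, 0.0258], 0.23)]
spacer_mid []
([0.5109, -0.3194], 0.0212, 0.64)
```

```bash
python3 -m jog '[[[22.5,-42,0,0,0,0,1],[22.5,-42,0,0,0,0,1],[22,-42,0,0,0,0,1],[0,0,45,0,0,0,1],[0,0,45,0,0,0,1]]]' | grep -E "pos|^force"
python3 -m jog '[[[0,0,0,0,0,0,1],[0,0,0,0,0,0,1],[0,0,0,0,0,0,1]]]' | grep -E "pos|^force"
python3 - <<'E'
from h import *
to(.511,-.3215,.0915)
E
```

```text
position: [0.5121, -0.3211, 0.1427]
force: [1.6, 0.8, -0.7]
position: [0.5132, -0.3197, 0.1452]
force: [0.4, -0.3, -0.0]
t 31.55 pos [ 0.5132 -0.3197  0.1452] rot [-3.140e+00  2.000e-03 -2.887e+00] F [ 0.4 -0.3 -0. ] w 0.0854 shift [ 2.6 -1.1 53.7] turn [0. 0. 0.]
```

```bash
python3 -m jog '[[[2.6,-1.1,27,0,0,0,1],[0,0,26.5,0,0,0,1],[0,0,0,0,0,0,0.4],[0,0,0,0,0,0,0.4],[0,0,0,0,0,0,0.4]]]' 40 | grep -E "pos|^force|width"
python3 -m jog '[[[0,0,0,0,0,0,0],[0,0,0,0,0,0,0],[0,0,0,0,0,0,0],[0,0,0,0,0,0,0],[0,0,0,0,0,0,0]]]' 40  | grep -E "pos|force|width"
python3 -m jog '[[[0,0,-5,0,0,0,0],[0,0,-10,0,0,0,0],[0,0,-15,0,0,0,0],[0,0,0,0,0,0,0]]]' | grep -E "pos|force|width"
python3 -m jog '[[[0,0,-40,0,0,0,0],[0,0,-40,0,0,0,0],[0,0,-35,0,0,0,0],[0,0,0,0,0,0,0],[0,0,0,0,0,0,0]]]' | grep -E "pos|^force|width"
python3 -c "
from h import *
to(.6028,.054,.235)"
```

```text
position: [0.5107, -0.3218, 0.0916]
force: [0.3, 1.5, 1.1]
grip_width: 0.0441
position: [0.5108, -0.3234, 0.0916]
force: [-0.3, -8.1, 11.4]
grip_width: 0.0233
finger_force: 38.7
position: [0.5106, -0.3217, 0.122]
force: [0.6, -0.3, -1.1]
grip_width: 0.023
finger_force: 40.5
position: [0.5099, -0.3213, 0.2351]
force: [0.1, -0.9, -1.7]
grip_width: 0.0225
t 33.45 pos [ 0.5099 -0.3213  0.2351] rot [-3.141e+00  1.000e-03 -2.887e+00] F [ 0.1 -0.9 -1.7] w 0.0225 shift [-184.4  339.9   -0. ] turn [0. 0. 0.]
```

```bash
python3 -m jog '[[[-23,42.5,0,0,0,0,0],[-23,42.5,0,0,0,0,0],[-23,42.5,0,0,0,0,0],[-23,42.5,0,0,0,0,0],[-23,42.5,0,0,0,0,0]]]' | grep -E "pos|^force"
python3 -m jog '[[[-23,42.5,0,0,0,0,0],[-23,42.5,0,0,0,0,0],[-23,42.5,0,0,0,0,0],[0,0,0,0,0,0,0],[0,0,0,0,0,0,0]]]' | grep -E "pos|^force"
python3 -m jog '[[[0,0,20,0,0,0,0],[0,0,15,0,0,0,0],[0,0,0,0,0,0,0],[0,0,0,0,0,0,0],[0,0,0,0,0,0,0]]]' | grep -E "pos|^force"
python3 - <<'E'
from h import *
to(.6028,.0538,.196)
E
```

```text
position: [0.5672, -0.0847, 0.2332]
force: [0.6, -1.1, 0.1]
position: [0.6018, 0.0552, 0.2329]
force: [0.0, -0.8, -1.0]
position: [0.6026, 0.0536, 0.2]
force: [0.9, 0.5, -1.2]
t 34.95 pos [0.6026 0.0536 0.2   ] rot [-3.141e+00  1.000e-03 -2.888e+00] F [ 0.9  0.5 -1.2] w 0.0228 shift [-0.3  0.2  4. ] turn [0. 0. 0.]
```

```bash
for i in 1 2 3 4 5; do python3 -m jog '[[[0,0,3,0,0,0,0],[0,0,0,0,0,0,0],[0,0,0,0,0,0,0]]]' | grep -E "pos|^force"; done
```

```text
position: [0.6024, 0.0539, 0.1965]
force: [0.2, 0.8, -0.7]
position: [0.6023, 0.054, 0.1933]
force: [-0.0, -1.2, -0.6]
position: [0.6023, 0.0539, 0.1903]
force: [0.3, 0.5, -0.2]
position: [0.6023, 0.0539, 0.1873]
force: [0.2, 0.9, -1.5]
position: [0.6023, 0.0539, 0.1843]
force: [0.9, -0.3, -0.9]
```

```bash
for i in 1 2 3; do python3 -m jog '[[[0,0,4,0,0,0,0],[0,0,4,0,0,0,0],[0,0,0,0,0,0,0]]]' | grep -E "pos|^force"; done
```

```text
position: [0.6021, 0.0539, 0.1757]
force: [0.6, -0.2, -1.2]
position: [0.6021, 0.054, 0.1677]
force: [-0.4, 0.9, -0.9]
position: [0.6021, 0.0539, 0.1598]
force: [-0.4, 0.5, -0.4]
```

```bash
python3 -m jog '[[[0,0,5,0,0,0,0],[0,0,2,0,0,0,0],[0,0,0,0,0,0,0],[0,0,0,0,0,0,0]]]' | grep -E "pos|^force|width"
python3 -m jog '[[[0,0,1.3,0,0,0,0],[0,0,0,0,0,0,0.4],[0,0,0,0,0,0,0.4],[0,0,0,0,0,0,0.6],[0,0,0,0,0,0,0.6]]]' | grep -E "pos|^force|width"
python3 -m jog '[[[0,0,-20,0,0,0,0.6],[0,0,-40,0,0,0,0.6],[0,0,-20,0,0,0,0.8],[0,0,0,0,0,0,1]]]'| grep -E "pos|^force|width"
python3 - <<'E'
from h import *
to(.46,.13,.15)
fs=[snap("top"),snap("scene")]
for f in fs:
  for q in("rotor_0_mid","weight_mid"): print(q,[(np.round(d["xyz"],4).tolist(),round(d["conf"],2)) for d in bot.spot_point(q,f)[:3]])
  print(circ(f,"weight_mid",.014,(.46,.13)))
E
```

```text
position: [0.6024, 0.0539, 0.1534]
force: [0.2, -0.1, -1.1]
grip_width: 0.0228
position: [0.6024, 0.0539, 0.1522]
force: [-0.0, 0.4, -0.8]
grip_width: 0.0512
position: [0.6035, 0.0541, 0.2351]
force: [0.1, 0.3, -0.3]
grip_width: 0.0778
t 38.65 pos [0.6035 0.0541 0.2351] rot [-3.141  0.005 -2.888] F [ 0.1  0.3 -0.3] w 0.0778 shift [120.2 109.6  84.5] turn [0. 0. 0.]
rotor_0_mid []
weight_mid [([0.4261, 0.2995, 0.001], 0.58)]
([0.4302, 0.2943], 0.0201, 0.54)
rotor_0_mid [([0.6011, 0.0578, 0.0817], 0.71), ([0.6374, 0.0846, 0.0229], 0.27)]
weight_mid [([0.4277, 0.298, 0.0042], 0.71), ([0.3773, 0.0284, 0.0004], 0.64), ([0.4605, 0.1668, 0.0033], 0.46)]
([0.4592, 0.1686], 0.0217, 0.51)
```

```bash
python3 -m jog '[[[-20,-30,0,0,0,0,1],[0,-45,0,0,0,0,1],[0,-45,0,0,0,0,1],[0,0,0,0,0,0,1]]]'| grep -E "pos|^force|width"
python3 - <<'E'
from h import *
for n in("top","scene"):
  f=snap(n)
  print([(np.round(d["xyz"],4).tolist(),round(d["conf"],2)) for d in bot.spot_point("weight_mid",f)[:3]],circ(f,"weight_mid",.014,(.46,.168)))
  p=proj(f,[.46,.168,.014]).astype(int); print(p,f["img"][p[1]-5:p[1]+6:5,p[0]-6:p[0]+7:6].tolist())
  if n=="scene":
    o=p-[55,40]; big=cv2.resize(f["img"][o[1]:o[1]+80,o[0]:o[0]+110,::-1],None,fx=7,fy=7,interpolation=cv2.INTER_CUBIC); cv2.imwrite("pics/s12.png",big)
to(.46,.168,.15)
E
```

```text
position: [0.6523, -0.0645, 0.2314]
force: [-1.1, 0.1, -0.8]
grip_width: 0.0854
[([0.4274, 0.2964, 0.0048], 0.65), ([0.4584, 0.1672, 0.0077], 0.47), ([0.605, 0.0555, 0.0476], 0.19)] ([0.4596, 0.163], 0.0173, 0.59)
[182 212] [[[133, 132, 116], [128, 124, 127], [79, 80, 78]], [[104, 107, 98], [70, 92, 75], [128, 128, 129]], [[53, 79, 60], [129, 129, 129], [106, 106, 109]]]
[([0.4569, 0.1646, 0.006], 0.76), ([0.4281, 0.2999, 0.0049], 0.5), ([0.6043, 0.0564, 0.0462], 0.17)] ([0.4581, 0.1686], 0.0208, 0.65)
[215 250] [[[73, 99, 78], [130, 135, 133], [120, 123, 119]], [[127, 132, 136], [59, 60, 63], [134, 136, 139]], [[66, 68, 73], [128, 132, 135], [62, 63, 63]]]
t 39.75 pos [ 0.6518 -0.0558  0.2321] rot [ 3.141 -0.    -2.886] F [-0.3  0.9  0.2] w 0.0854 shift [128.9 265.   82.2] turn [0. 0. 0.]
```

View pics/s12.png

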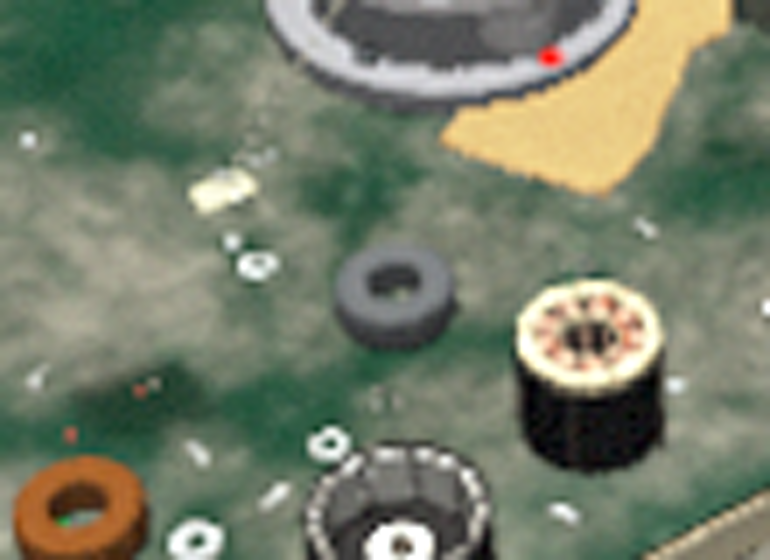

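Run:
```python
from h import *
f=snap("scene")
for p in((216.4,250.2),(217.2,249.4)): print(unproj(f,p,.014))
p=(160+590/7,210+338/7);print("stator top",unproj(f,p,.043))
f=snap("top")
h=f["img"]; p=proj(f,[.459,.166,.014]); print(p)
g=cv2.cvtColor(h,cv2.COLOR_RGB2GRAY); o=p.astype(int)-14
s=cv2.cvtColor(h,cv2.COLOR_RGB2HSV)[...,1]
m=((s<40)&(g<150)&(g>45)).astype(np.uint8)[o[1]:o[1]+29,o[0]:o[0]+29]
k,l,st,ce=cv2.connectedComponentsWithStats(m); i=1+np.argmax(st[1:,4]); 
hull=cv2.convexHull(np.argwhere(l==i)[:,::-1].astype(np.int32)); mm=cv2.moments(hull); q=np.array([mm["m10"],mm["m01"]])/mm["m00"]+o
print(st[i],q,unproj(f,q,.012))
```

```text
[0.45846939 0.16609737 0.014     ]
[0.45978838 0.16308978 0.014     ]
stator top [0.37232786 0.14173415 0.043     ]
[182.84734414 212.52893046]
[  0   0  29  25 480] [182.97971014 208.44782609] [0.47084201 0.16617839 0.012     ]
```

```bash
python3 -m jog '[[[21.8,43.7,0,0,0,0,1],[21.8,43.7,0,0,0,0,1],[21.8,43.7,0,0,0,0,1],[21.8,43.7,0,0,0,0,1],[21.8,43.7,0,0,0,0,1]]]'| grep -E "pos|^force|width"
python3 -m jog '[[[21.8,43.7,0,0,0,0,1],[0,0,45,0,0,0,1],[0,0,45,0,0,0,1],[0,0,0,0,0,0,1],[0,0,0,0,0,0,1]]]'| grep -E "pos|^force|width"
python3 - <<'E'
from h import *
to(.4592,.1648,.0775)
f=snap("scene"); print([(np.round(d["xyz"],4).tolist(),round(d["conf"],2)) for d in bot.spot_point("weight_mid",f)[:3]],circ(f,"weight_mid",.014,(.46,.168)))
E
```

```text
position: [0.4898, 0.1285, 0.2324]
force: [0.9, 0.7, 0.4]
grip_width: 0.0853
position: [0.4593, 0.1639, 0.1427]
force: [0.9, -0.8, 1.1]
grip_width: 0.0854
t 40.85 pos [0.4593 0.1639 0.1427] rot [-3.141e+00 -1.000e-03 -2.887e+00] F [ 0.9 -0.8  1.1] w 0.0854 shift [-0.2  0.9 65.2] turn [0. 0. 0.]
[([0.456, 0.1627, 0.0054], 0.55), ([0.4313, 0.3006, 0.0043], 0.5)] ([0.4571, 0.1672], 0.0229, 0.73)
```

```bash
python3 -m jog '[[[0,1,33,0,0,0,1],[0,0,32,0,0,0,1],[0,0,0,0,0,0,0.6],[0,0,0,0,0,0,0.6],[0,0,0,0,0,0,0.6]]]' 50 | grep -E "pos|^force|width"
python3 -m jog '[[[0,0,0,0,0,0,0],[0,0,0,0,0,0,0],[0,0,0,0,0,0,0],[0,0,0,0,0,0,0],[0,0,0,0,0,0,0]]]' 50  | grep -E "pos|force|width"
python3 -m jog '[[[0,0,-15,0,0,0,0],[0,0,-40,0,0,0,0],[0,0,-45,0,0,0,0],[0,0,-45,0,0,0,0],[0,0,-12,0,0,0,0]]]' | grep -E "pos|force|width"
python3 - <<'E'
from h import *
to(.6025,.0538,.235)
f=snap("scene"); print([(np.round(d["xyz"],4).tolist(),round(d["conf"],2)) for d in bot.spot_point("weight_mid",f)[:3]])
E
```

```text
position: [0.46, 0.1649, 0.079]
force: [-0.9, -1.1, 0.5]
grip_width: 0.0513
position: [0.46, 0.1649, 0.0792]
force: [-3.6, -0.6, 25.5]
grip_width: 0.0394
finger_force: 47.1
position: [0.4603, 0.1651, 0.2393]
force: [-0.1, -0.0, -1.2]
grip_width: 0.0389
finger_force: 50.7
t 42.5 pos [0.4603 0.1651 0.2393] rot [ 3.141  0.007 -2.888] F [-0.1 -0.  -1.2] w 0.0389 shift [-109.7 -143.4    4.9] turn [0. 0. 0.]
[([0.4291, 0.3021, 0.0036], 0.62), ([0.4611, 0.1663, 0.1669], 0.56)]
```

```bash
python3 -m jog '[[[-27.5,-36,0,0,0,0,0],[-27.5,-36,0,0,0,0,0],[-27.5,-36,0,0,0,0,0],[-27.5,-36,0,0,0,0,0],[0,0,0,0,0,0,0]]]'| grep -E "pos|^force|width"
python3 -m jog '[[[0,0,20,0,0,0,0],[0,0,18,0,0,0,0],[0,0,0,0,0,0,0],[0,0,0,0,0,0,0],[0,0,0,0,0,0,0]]]' | grep -E "pos|^force"
python3 -c "
from h import *
to(.6025,.0538,.196)"
```

```text
position: [0.6045, 0.048, 0.2324]
force: [-1.9, 0.5, -0.6]
grip_width: 0.0386
position: [0.602, 0.0531, 0.1967]
force: [0.1, -0.8, -0.6]
t 43.6 pos [0.602  0.0531 0.1967] rot [-3.141e+00  1.000e-03 -2.887e+00] F [ 0.1 -0.8 -0.6] w 0.0392 shift [-0.7  0.6  0.7] turn [0. 0. 0.]
```

```bash
python3 -m jog '[[[-0.6,0.6,3,0,0,0,0],[0,0,0,0,0,0,0],[0,0,0,0,0,0,0]]]' | grep -E "pos|^force"
for i in 1 2 3 4; do python3 -m jog '[[[0,0,3,0,0,0,0],[0,0,0,0,0,0,0],[0,0,0,0,0,0,0]]]' | grep -E "pos|^force"; done
```

```text
position: [0.6022, 0.0538, 0.1933]
force: [-0.4, 0.0, -0.9]
position: [0.6022, 0.0537, 0.19]
force: [-0.4, 0.6, -0.3]
position: [0.6022, 0.0537, 0.187]
force: [0.3, 0.4, -1.0]
position: [0.6022, 0.0538, 0.184]
force: [0.8, 0.1, -0.7]
position: [0.6022, 0.0537, 0.181]
force: [0.5, 1.0, -0.8]
```

```bash
for i in 1 2 3; do python3 -m jog '[[[0,0,3,0,0,0,0],[0,0,2,0,0,0,0],[0,0,0,0,0,0,0]]]' | grep -E "pos|^force"; done
```

```text
position: [0.6022, 0.0538, 0.1758]
force: [0.3, 0.8, -1.7]
position: [0.6022, 0.0538, 0.1708]
force: [1.1, 0.4, -1.0]
position: [0.6022, 0.0537, 0.1658]
force: [1.7, 0.9, -1.7]
```

```bash
python3 -m jog '[[[0,0,1.5,0,0,0,0],[0,0,0,0,0,0,0.5],[0,0,0,0,0,0,0.5],[0,0,0,0,0,0,0.7],[0,0,0,0,0,0,0.7]]]' | grep -E "pos|^force|width"
python3 -m jog '[[[0,0,-20,0,0,0,0.7],[0,0,-40,0,0,0,0.8],[0,0,-40,0,0,0,1],[-20,-40,0,0,0,0,1],[-20,-40,0,0,0,0,1]]]'| grep -E "pos|^force|width"
python3 -m jog '[[[-10,-40,0,0,0,0,1],[0,-40,0,0,0,0,1],[0,0,0,0,0,0,1]]]'| grep -E "pos|^force|width"
python3 - <<'E'
from h import *
for n in("scene","top"):
  f=snap(n)
  for q in("weight_mid","rotor_0_mid","spacer_mid","arbor_foot","ball_flat","ball_cone","ball_groove"): print(n,q,[(np.round(d["xyz"],4).tolist(),round(d["conf"],2)) for d in bot.spot_point(q,f)[:3]])
  if n=="scene":
    im=f["img"][...,::-1]; c=[.6024,.0537]; big=cv2.resize(im[140:230,170:290],None,fx=6,fy=6,interpolation=cv2.INTER_CUBIC)
    for r,z,col in((.021,.098,(0,255,255)),(.021,.084,(0,255,0)),(.027,.075,(255,0,255)),(.062,.046,(0,255,0)),(.076,.012,(0,0,255))):
        pts=np.array([(proj(f,[c[0]+r*np.cos(a),c[1]+r*np.sin(a),z])-[170,140]+.5)*6+[-5,5] for a in np.linspace(0,6.283,60)]).astype(int)
        cv2.polylines(big,[pts],True,col,1)
    cv2.imwrite("pics/s13.png",big)
E
```

```text
position: [0.6022, 0.0536, 0.1647]
force: [0.0, 0.0, -0.4]
grip_width: 0.0597
position: [0.6621, -0.0137, 0.2668]
force: [0.1, 0.7, -1.0]
grip_width: 0.0853
position: [0.6912, -0.0954, 0.2641]
force: [-1.1, -0.5, 0.8]
grip_width: 0.0854
scene weight_mid [([0.4279, 0.3007, 0.0046], 0.76), ([0.6019, 0.0514, 0.0934], 0.46)]
scene rotor_0_mid [([0.604, 0.0611, 0.0791], 0.51)]
scene spacer_mid []
scene arbor_foot [([0.6024, 0.0542, 0.0455], 0.56)]
scene ball_flat [([0.6281, 0.0219, 0.0243], 0.77), ([0.606, 0.0586, -0.0008], 0.4)]
scene ball_cone [([0.5554, 0.0527, 0.0254], 0.83)]
scene ball_groove [([0.6384, 0.0829, 0.0257], 0.74), ([0.601, 0.0552, 0.0614], 0.74), ([0.5436, -0.2982, -0.0015], 0.21)]
top weight_mid [([0.428, 0.2949, 0.0047], 0.6), ([0.6, 0.054, 0.0888], 0.49)]
top rotor_0_mid [([0.6045, 0.0535, 0.0754], 0.64)]
top spacer_mid []
top arbor_foot [([0.6056, 0.0549, 0.0477], 0.98)]
top ball_flat [([0.6267, 0.0146, 0.0272], 0.86)]
top ball_cone []
top ball_groove [([0.6368, 0.0867, 0.0287], 0.74), ([0.6275, 0.0128, 0.0283], 0.7)]
```

```bash
python3 -c "
from workcell import bot
print(bot.job_done())"
```

```text
the job is handed in; nothing more can be done
None
```

I handed the job in: the plate is seated red dot to red dot, with the spacer, both rotor discs from the tray and the dark weight threaded on in that order; the final network readings agree with the home heights to about 2 mm, but I had no pictures left to look at the finished stack.

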